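# Seat the filter and hold the reference flask down in the colour meter

### The arm

A 7-joint arm with a two-finger parallel gripper is mounted at the origin on the work surface. World frame = base frame: x ahead of the robot, y to its left, z up, the work surface at z = 0. Lengths are in m, angles in rad, forces in N, time in s.
With the tool pointing down it reaches from about 0.35 to 0.9 m from the base axis. Payload 8.1 kg.
Tool frame: the origin (TCP) lies midway between the tips of the shut fingers; the grasp point (between the pads) lies 19 mm behind it (arm.hold_point_z is the distance from the TCP to the grasp point, in m); z points along the fingers, y is the direction in which the jaws open and shut (so a half turn about z gives the same grasp; the last joint's range is limited). The gripper opens to 92 mm and grips with 3 to 60 N. Pads are 19 mm wide; open, the fingers measure 130 mm over their backs; the gripper's body (75 mm by 190 mm) begins 47 mm behind the grasp point.
Start: joints at [-1.452, 0.434, 0.025, 1.573, -0.012, 1.134, -0.075], TCP at [0.138, 0.61, 0.227] pointing down, gripper open.
Joint ranges: [-2.62, 2.62], [-0.44, 2.09], [-1.27, 1.32], [0.08, 2.57], [-1.32, 4.46], [0.12, 2], [-2.74, 2.74]. Speed limits (rad/s): [2.22, 2.22, 3.01, 3.01, 3.14, 3.14, 3.14].

### API

Orientations are given as a rotation vector (axis times angle).
In Python, from cell import arm gives the robot as it stands.
- The arm moves only by the shell command python3 -m pendant 'ROWS' [FORCE]. ROWS is JSON, a list of rows, each a list of 3 entries, a list of its own where there are three numbers: the shift along the tool's x, y, z in m, then the turn, a rotation vector about the tool's x, y, z in degrees, then the finger opening in m, from 0 to 0.0918. A call has 1 to 10 rows; each row shifts and turns the commanded pose from where the row before left it, along the tool's axes as they then stand; what a row does not reach is not made up. A row lasts 1/8 s, in which the tool goes at most 62.5 mm and 10.7 degrees, less where a joint would pass 70% of its speed; a pose out of reach is approached as far as the arm can. A call with a gripper value outside its range is refused whole. The fingers move at their own pace and stop on an object; FORCE is the grip in N (left out, the last holds). Time passes only in rows, so rows that do not move let the fingers close. It gives the time, the measured TCP pose, the force and the opening at its end, in the units of the state.
- arm.observe(): the state, without advancing time (a new reading comes with each control period).
- arm.get_image(name): name is "side" or "top" or "wrist"; returns (picture, depth): 400x640x3 uint8, red, green, blue; 400x640 float32, m along the optical axis (not along the pixel's ray), 0 where there is no reading.
- arm.camera_params(name): a dict with "fovy" (degrees; the focal length in pixels is half the picture's height over the tangent of half this angle, whatever the lens; pixels are square), "cx", "cy" (the principal point, pixels), "rvec" (rotation vector, rad) and "tvec" (3), from world to camera coordinates, as OpenCV has them; the wrist camera has in their place "mount" (4x4, takes a point from camera to tool coordinates, whose origin is the TCP and whose axes are the flange's). Camera axes: x right, y down, z forward; pixel columns grow to the right and rows downward; lengths in m; the calibration is good to about 2 mm. A picture is of the moment at which its call begins: read the wrist's pose just before it. camera_params takes no time and is no camera call.
- arm.sign_off(): hands the job in, once; it reports no verdict.
Trained networks look in the newest picture that a camera, given by its name, has taken for a name from the list of things; names that differ only in an ending like _2 or _b are one class to them, and where a whole thing is asked for, a point or a joint stands for the part that bears it (a point fixed in the world has none). Each returns a list of dicts, best first, with "conf" (0 to 1); they miss things now and then, are a little off and sometimes report something else, mostly with a low value. They report only what shows in the picture. A call takes as long as a camera call. They do not tell look-alikes from the thing itself.
- arm.look_for(camera, label): "rect" ([centre column, centre row, width, height] in pixels, round what is visible of it).
- arm.masks_of(camera, label): "pixels" (400x640 bool, what is visible of it) and "rect" ([centre column, centre row, width, height] in pixels, round what is visible of it).
The state is a dict: "clock": time; "joints": joint angles; "dq": joint speeds; "joint_efforts": joint torques, N m; "position": TCP position; "ee_rot": TCP orientation; "force": force on the tool from outside, world axes, zero at the start; "ft_torque": the same for the moment, N m; "width": opening from 0.0 (shut) to 1.0 (fully open).
Only numpy, scipy, OpenCV 4.12 (cv2) and the standard library are available. Lean on these libraries where they do the work, as an engineer would, in place of code of your own. Each camera call takes 0.05 s, during which the arm holds its last target.

### The job

Get the classroom colour meter ready for its reference reading: fit the orange filter block into the meter's orange-edged recess, push it fully home so that its shoulders are flush with the deck, and let go of it. Then set the stoppered amber flask upright in the meter's sprung ring, press it down until the ring is at the bottom of its travel, and finish there, still holding the flask pressed down. Leave the blue filter, the beaker and the jar where they are.

Things in the scene. Friction and masses are not known exactly. Their poses are not given: they have to be found in the camera images.
- meter: Grey desk-top colour meter, fixed to the bench: a box 160 (x) x 240 (y) x 50 mm high, turned up to 0.3 rad; origin at the centre of its underside. Flat deck 50 mm above the bench. Filter recess at its +y end, sprung ring at its -y end, each 60 mm from the centre. Along its +x edge a black display bar stands 22 mm above the deck, its near face 52 mm from the line through recess and ring.
- recess (a point): Centre of the mouth of the filter recess, at deck level; axes as the meter's. Rectangular pocket 40 (x) x 28 (y) mm, 20 mm deep, edges chamfered 2 mm, outlined in orange. The filter block goes in with its long side along x, either way round.
- seat (a point): Where the bulb's centre lies when the flask rests in the sprung ring. Moves with the ring: on its axis, 22.6 mm above its upper rim, 102.6 mm above the bench with the ring up. Aluminium ring 68 mm outside, 48 mm inside, 12 mm tall, on a coil spring, its underside 18 mm above the deck when up. Axes as the meter's.
- cradle (a joint): How far the sprung ring is pressed down, m: 0 up (free), 0.015 at the bottom stop. The spring resists with about 2.5 N at the start of travel, rising to about 10 N at the stop, and pushes the ring up again when let go. The flask's own weight hardly moves it.
- filter_orange_center (a point): Centre (half-way up, 23 mm above the underside) of the loose orange filter block, 50 g: a body 36 (x) x 24 (y) x 20 mm high with a grip fin 30 (x) x 10 (y) x 26 mm high on top. The point is 3 mm above the body's shoulders, so 3 mm above deck level when flush. Same after a half turn. Pinch the fin from above across its 10 mm, fingertips above the shoulders.
- filter_blue_center (a point): The same point of the blue filter block, equal in shape, beside the orange one in the tray (about 84 mm apart, roughly in line with the fins; which is nearer varies). To be left alone.
- tray: Fixed white tray, 190 (x) x 100 (y) x 10 mm high, floor 4 mm above the bench, with the two filter blocks; origin at the centre of its underside. Left or right of the meter.
- flask_bulb (a point): Centre of the round bulb (66 mm diameter) of the loose, sealed, stoppered amber glass reference flask, about 160 g (its weight varies), weighted at the bottom. 134 mm tall in all. The z axis runs up the neck.
- flask_neck (a point): Point on the axis of the flask's neck at the height to grip, 62 mm above the bulb's centre. The neck is a 26 mm cylinder from 30 mm above to 89 mm above the bulb's centre; above it a black stopper 29 mm wide, 12 mm tall. A flask standing in the cork ring has this point 115 mm above the bench.
- cork_ring: Cork ring fixed to the bench in which the flask stands upright at the start: 92 mm outside, 48 mm inside, 30 mm tall; origin at the centre of its underside. On the other side of the meter from the tray.
- beaker: Empty glass beaker, 68 mm wide, 85 mm tall, origin at the centre of its underside. Bystander.
- sample_jar: Closed jar, green lid, 64 mm wide, 80 mm tall, origin at the centre of its underside. Bystander.
There are look-alikes about, which are no part of the job. Of the things that look like the part that bears filter_orange_center, the smallest one is meant.

How it is judged:
By the outcome, as a careful person would: the job done as asked, in the order asked, and still so for the second after the job is handed in, while the arm keeps its last pose, push and grip.
It also fails if it takes over 67 s, if anything falls off the work surface, if the arm or the gripper's body presses on something with over 40 N, if the wrist force passes 120 N, or if a joint passes its speed limit or range.

## Working session

There is one attempt and no reset: what is moved stays moved. The work goes in short steps, Python scripts to look and compute and a shell command to move; the robot and the scene stay as the last step left them, time stands still between calls to the robot, and variables do not carry over. Pictures are saved under pics/ and viewed, and the job is handed in when it is done.

```bash
ls -la; mkdir -p pics; cat > h.py <<'E'
import numpy as np, cv2
from cell import arm
from scipy.spatial.transform import Rotation as R
def cam(name, st=None):
    p=arm.camera_params(name)
    f=200/np.tan(np.radians(p['fovy'])/2)
    if 'mount' in p:
        st=st or arm.observe()
        T=np.eye(4);T[:3,:3]=R.from_rotvec(st['ee_rot']).as_matrix();T[:3,3]=st['position']
        M=T@np.array(p['mount'])
    else:
        W=np.eye(4);W[:3,:3]=R.from_rotvec(p['rvec']).as_matrix();W[:3,3]=p['tvec'];M=np.linalg.inv(W)
    return f,p['cx'],p['cy'],M
def deproj(c,u,v,d):
    f,cx,cy,M=c
    u,v,d=map(np.asarray,(u,v,d))
    P=np.stack([(u-cx)/f*d,(v-cy)/f*d,d],-1)
    return P@M[:3,:3].T+M[:3,3]
def proj(c,P):
    f,cx,cy,M=c
    q=(np.asarray(P)-M[:3,3])@M[:3,:3]
    return np.stack([q[...,0]/q[...,2]*f+cx,q[...,1]/q[...,2]*f+cy],-1)
def ray_z(c,u,v,z):
    a=deproj(c,u,v,1.0);o=c[3][:3,3];return o+(a-o)*(z-o[2])/(a[2]-o[2])
def save(name,im): cv2.imwrite('pics/'+name,im[...,::-1])
E
python3 - <<'E'
from h import *
import pickle
st=arm.observe();print(st)
for n in ['side','top','wrist']:
    st=arm.observe()
    im,d=arm.get_image(n);save(n+'0.png',im);np.savez(n+'0.npz',im=im,d=d)
    p=arm.camera_params(n);print(n,p)
    for l in ['filter_orange_center','meter','flask_bulb','cork_ring','beaker','sample_jar','tray','filter_blue_center','recess']:
        try:
            for r in arm.look_for(n,l): print(l,np.round(r['rect'],1),round(r['conf'],2))
        except Exception as e: print(l,e)
print(arm.observe()['clock'])
E
```

```text
total 12
drwxr-xr-x  3 agent agent 4096 Dec  7 15:47 .
drwxr-xr-x 23 root  root  4096 Dec  7 15:47 ..
drwxr-xr-x  2 agent agent 4096 Dec  7 15:47 pics
{'clock': 0.0, 'joints': array([-1.45161664,  0.43525798,  0.0249498 ,  1.57409164, -0.01159322,
        1.13400344, -0.07509968]), 'dq': array([ 1.01299911e-05,  7.63810869e-04, -1.24948313e-03, -1.70924842e-04,
        1.43606618e-03,  3.46954945e-04, -7.32245719e-05]), 'joint_efforts': array([ 4.43305216e-04, -6.67854238e+01,  9.84874964e-01, -3.14471912e+01,
       -6.07854431e-02,  4.27996670e-02,  1.61132607e-04]), 'position': array([0.13741092, 0.6091805 , 0.22592508]), 'ee_rot': array([-3.47724232e-01, -3.12225274e+00,  2.53716293e-03]), 'force': array([0.19062157, 0.18072999, 0.35186566]), 'ft_torque': array([-0.00642678,  0.00417806, -0.01259177]), 'width': 1.0009464172758051}
side {'fovy': 48.96840105681734, 'cx': 323.02945710150004, 'cy': 193.93589303783736, 'rvec': array([ 2.08424369, -0.61912408,  0.29938398]), 'tvec': array([-0.42965575,  0.23247495,  0.78568062])}
filter_orange_center [301.4 323.7  24.   41.8] 0.96
filt
[... 1079 characters left out ...]
5  37.4  34.1] 0.86
sample_jar [194.3 190.1  32.4  29.9] 0.35
tray [437.8 209.5  50.4  75. ] 0.97
filter_blue_center [442.4 192.2  13.1  12.2] 0.76
recess [307.7 149.1 100.   73.6] 0.69
recess [440.3 192.6  10.8  13.5] 0.47
recess [442.5 118.8  35.7  32.4] 0.3
wrist {'fovy': 67.52380361901974, 'cx': 320.8106865483635, 'cy': 204.41052242874846, 'mount': array([[ 1.52150362e-04, -9.64901897e-01, -2.62610561e-01,
         6.96957332e-02],
       [ 9.99999945e-01,  6.98092547e-05,  3.22878377e-04,
         8.55398309e-04],
       [-2.93213311e-04, -2.62610596e-01,  9.64901855e-01,
        -1.58844410e-01],
       [ 0.00000000e+00,  0.00000000e+00,  0.00000000e+00,
         1.00000000e+00]])}
1.5
```

View pics/top0.png

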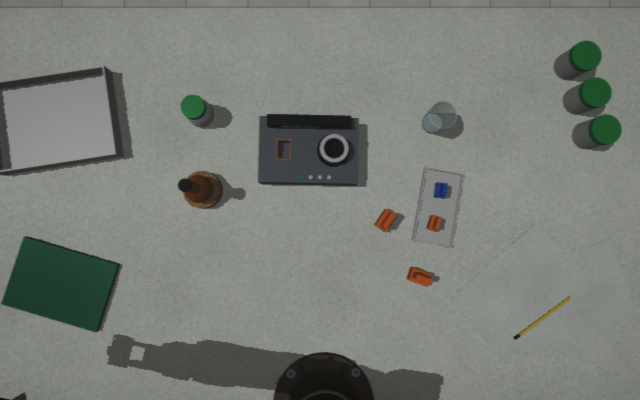

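View pics/side0.png

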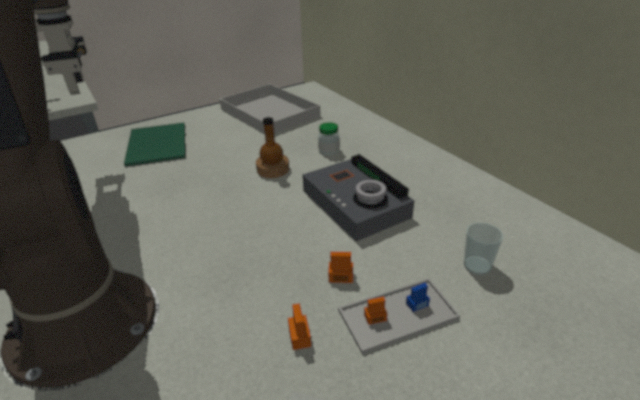

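View pics/wrist0.png

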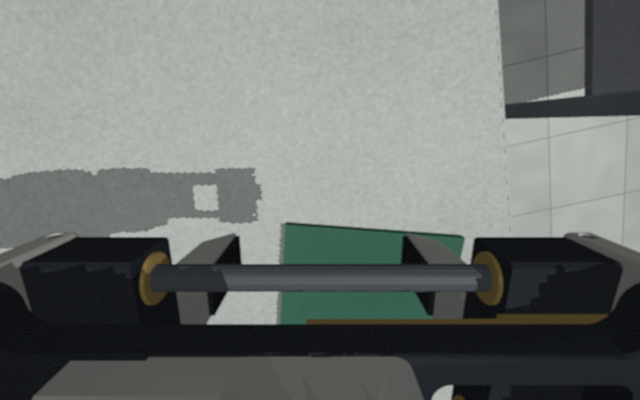

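```bash
python3 - <<'E'
from h import *
print('z',R.from_rotvec(arm.observe()['ee_rot']).as_matrix().round(3))
for n in ['top','side']:
    z=np.load(n+'0.npz');d=z['d'];c=cam(n);print(n,'campos',c[3][:3,3].round(3))
    pts={'top':[(421,276),(387,221),(432,225),(442,192),(307,150),(193,188),(439,119),(197,111)],'side':[(301,324),(342,270),(378,309),(420,296),(270,139)]}[n]
    for u,v in pts: print((u,v),deproj(c,u,v,d[v,u]).round(3))
E
```

```text
z [[-0.975  0.22   0.   ]
 [ 0.22   0.975  0.   ]
 [ 0.     0.    -1.   ]]
top campos [0.456 0.025 0.955]
(421, 276) [ 0.317 -0.229  0.062]
(387, 221) [ 0.447 -0.151  0.063]
(432, 225) [ 0.436 -0.27   0.024]
(442, 192) [ 0.515 -0.289  0.046]
(307, 150) [0.619 0.036 0.052]
(193, 188) [0.523 0.282 0.131]
(439, 119) [ 0.704 -0.3    0.006]
(197, 111) [0.707 0.291 0.078]
side campos [ 0.095 -0.681  0.619]
(301, 324) [ 0.305 -0.259  0.057]
(342, 270) [ 0.445 -0.169  0.029]
(378, 309) [ 0.441 -0.285  0.032]
(420, 296) [ 0.523 -0.302  0.03 ]
(270, 139) [0.525 0.283 0.1  ]
```

Three orange blocks could be taken for the target. In the top view they are:
- (387,221), tall at 63 mm, loose on the bench
- (421,276), tall at 62 mm, loose on the bench
- (436,223), small, in the tray beside the blue block at (441,190)

I choose the small one in the tray and will check it in a close wrist crop. I'm moving the arm there first.

```bash
python3 -m pendant '[[[-0.03,-0.018,-0.03],[0,0,0],0.09],[[-0.046,-0.03,-0.014],[0,0,0],0.09],[[-0.046,-0.03,-0.014],[0,0,0],0.09],[[-0.046,-0.03,-0.014],[0,0,0],0.09],[[-0.046,-0.03,-0.014],[0,0,0],0.09],[[-0.046,-0.03,-0.014],[0,0,0],0.09],[[-0.046,-0.03,0],[0,0,0],0.09],[[-0.018,-0.048,0],[0,0,0],0.09],[[-0.018,-0.048,0],[0,0,0],0.09],[[-0.018,-0.048,0],[0,0,0],0.09]]'; python3 -c "
from h import *
print(arm.observe()['joints'].round(2))"
```

```text
clock: 2.75
position: [0.4136, 0.1951, 0.3269]
ee_rot: [0.348, 3.122, 0.001]
force: [0.7, 0.2, 0.8]
width: 0.977
[-0.81  0.07  0.27  1.81 -0.02  1.26  0.82]
```

```bash
python3 -m pendant '[[[-0.010,-0.051,0],[0,0,0],0.06],[[-0.010,-0.051,0.005],[0,0,0],0.06],[[-0.010,-0.051,0.01],[0,0,0],0.06],[[-0.010,-0.051,0.01],[0,0,0],0.06],[[-0.010,-0.051,0.01],[0,0,0],0.06],[[-0.010,-0.051,0.01],[0,0,0],0.06],[[-0.010,-0.051,0.01],[0,0,0],0.06],[[-0.010,-0.051,0.01],[0,0,0],0.06],[[-0.010,-0.051,0.005],[0,0,0],0.06],[[0,0,0],[0,0,0],0.06]]'; python3 - <<'E'
from h import *
st=arm.observe();print(st['joints'].round(2),st['position'],st['dq'].round(3))
im,d=arm.get_image('wrist');save('wrist1.png',im);np.savez('wrist1.npz',im=im,d=d)
c=cam('wrist',st)
for l in ['filter_orange_center','filter_blue_center']:
    for r in arm.masks_of('wrist',l):
        m=r['pixels'];print(l,np.round(r['rect']),round(r['conf'],2),m.sum())
        v,u=np.nonzero(m&(d>0));P=deproj(c,u,v,d[v,u])
        if len(P)>20: 
            zt=np.percentile(P[:,2],98);t=P[P[:,2]>zt-.006]
            print('  ztop',zt.round(4),'top centroid',t.mean(0).round(4),cv2.minAreaRect((t[:,:2]*1000).astype(np.float32)), 'all',cv2.minAreaRect((P[:,:2]*1000).astype(np.float32)))
E
```

```text
clock: 4.0
position: [0.3989, -0.2747, 0.2567]
ee_rot: [-0.358, -3.121, 0.004]
force: [0.6, 0.6, 0.1]
width: 0.652
[-0.17  0.2   0.79  1.91 -0.16  1.1   2.03] [ 0.39892215 -0.27474363  0.25668943] [-0.054 -0.031 -0.063  0.025  0.005  0.015 -0.076]
filter_orange_center [412. 194.  40.  44.] 0.74 1207
  ztop 0.0642 top centroid [ 0.4475 -0.1584  0.0628] ((448.2939147949219, -158.3301239013672), (14.216588020324707, 39.870689392089844), 55.137996673583984) all ((452.0357971191406, -153.3046417236328), (45.46901321411133, 48.26917266845703), 54.32809066772461)
filter_orange_center [325. 209.  20.  36.] 0.68 574
  ztop 0.0521 top centroid [ 0.4397 -0.2786  0.0509] ((440.1062316894531, -278.5396423339844), (10.012518882751465, 29.574722290039062), 70.91134643554688) all ((446.8435363769531, -279.8050537109375), (27.025819778442383, 50.367889404296875), 72.97254180908203)
filter_orange_center [335. 103.  41.  29.] 0.63 1069
  ztop 0.0642 top centroid [ 0.3097 -0.2382  0.0628] ((309.6723937988281, -238.09506225585938), (40.24834060668945, 13.514058113098145), 69.20238494873047) all ((309.2090148925781, -235.56893920898438), (50.45381546020508, 35.87748718261719), 69.73709869384766)
filter_blue_center [324. 256.  21.  15.] 0.63 296
  ztop 0.05 top centroid [ 0.5079 -0.2941  0.0483] ((507.8931579589844, -294.5105285644531), (9.580374717712402, 1.292797565460205), 84.74390411376953) all ((513.1845703125, -296.19451904296875), (26.754865646362305, 20.12967872619629), 85.39936828613281)
```

View pics/wrist1.png

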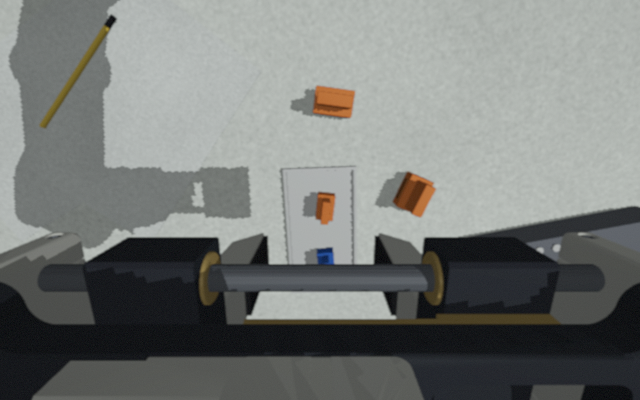

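The close wrist view shows the small orange block at (325,208) in the white tray, with the blue one below it at (324,256). The two larger orange look-alikes are at (335,102) and (413,194). The measured fins are 10×30 mm for the tray block and 14×40 mm for the others, so the tray block is the target. I'm moving over it for a closer second view.

```bash
python3 -m pendant '[[[-0.014,0.002,0.027],[0,0,0],0.046],[[-0.014,0.002,0.027],[0,0,0],0.046],[[-0.014,0.002,0.026],[0,0,0],0.046],[[0,0,0],[0,0,0],0.046],[[0,0,0],[0,0,0],0.046]]'; python3 - <<'E'
from h import *
st=arm.observe();print(st['joints'].round(2),st['position'],st['dq'].round(3))
im,d=arm.get_image('wrist');np.savez('wrist2.npz',im=im,d=d)
c=cam('wrist',st)
Rm=R.from_rotvec(st['ee_rot']).as_matrix();print(Rm.round(4))
for l in ['filter_orange_center']:
    for r in arm.masks_of('wrist',l):
        m=r['pixels'];print(l,np.round(r['rect']),round(r['conf'],2),m.sum())
        v,u=np.nonzero(m&(d>0));P=deproj(c,u,v,d[v,u])
        zt=np.percentile(P[:,2],98);t=P[P[:,2]>zt-.006]
        (x,y),(w,h),a=cv2.minAreaRect((t[:,:2]*1000).astype(np.float32))
        ang=a if w>h else a+90
        ev=np.linalg.svd(t[:,:2]-t[:,:2].mean(0),full_matrices=False)[2][0]
        print('  ztop',zt.round(4),'top',t.mean(0).round(4),(x,y,w,h),'long dir',(ang+90)%180-90,'pca',np.degrees(np.arctan(ev[1]/ev[0])))
        s=np.median(P[(P[:,2]<zt-.02)&(P[:,2]>.015)],0);print('shoulder',s)
save('wrist2.png',im)
tx=Rm[:2,0];print('tool x dir mod180',(np.degrees(np.arctan2(tx[1],tx[0]))+90)%180-90)
E
```

```text
clock: 4.78
position: [0.4425, -0.2736, 0.1776]
ee_rot: [0.346, 3.122, 0.0]
force: [0.1, 1.0, -0.4]
width: 0.502
[-0.1   0.37  0.73  1.93 -0.3   0.95  2.13] [ 0.44248172 -0.2736298   0.17761378] [ 0.003 -0.012  0.008 -0.006 -0.003 -0.002  0.003]
[[-9.757e-01  2.192e-01  5.000e-04]
 [ 2.192e-01  9.757e-01  1.000e-04]
 [-4.000e-04  2.000e-04 -1.000e+00]]
filter_orange_center [315. 192.  27.  39.] 0.88 818
  ztop 0.0519 top [ 0.439  -0.2781  0.0507] (439.6287841796875, -278.29449462890625, 9.92896842956543, 29.09234619140625) long dir -18.89740753173828 pca -18.80372920577246
shoulder [ 0.43643194 -0.27609577  0.02482921]
filter_orange_center [326.  51.  56.  51.] 0.64 2171
  ztop 0.0641 top [ 0.3101 -0.2381  0.0627] (309.52032470703125, -238.0294189453125, 40.61845779418945, 13.796690940856934) long dir 69.55652618408203 pca 69.81305785915312
shoulder [ 0.31927329 -0.24126384  0.0278156 ]
filter_orange_center [429. 174.  60.  55.] 0.59 2036
  ztop 0.0641 top [ 0.4478 -0.1588  0.0627] (448.5390930175781, -158.17604064941406, 13.890544891357422, 40.31959533691406) long dir -36.11507797241211 pca -35.387697058074856
shoulder [ 0.44160482 -0.1660405   0.02793305]
tool x dir mod180 -12.664274357172928
```

View pics/wrist2.png

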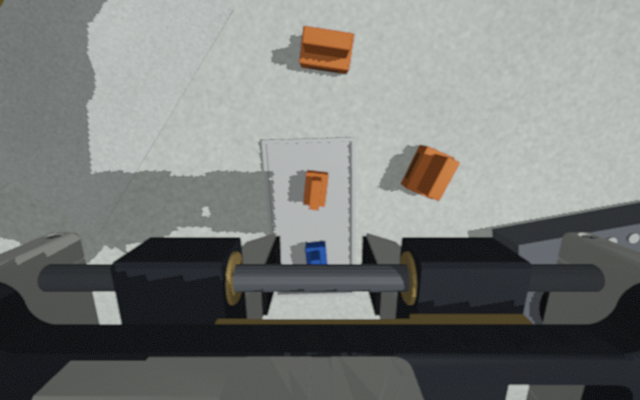

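```bash
python3 -m pendant '[[[0.002,-0.005,0.0],[0,0,6.2],0.046],[[0,0,0.04],[0,0,0],0.046],[[0,0,0.04],[0,0,0],0.046],[[0,0,0.03],[0,0,0],0.046],[[0,0,0.0],[0,0,0],0.046],[[0,0,0],[0,0,0],0.046]]' 20; python3 - <<'E'
from h import *
st=arm.observe();print(st['position'],st['force'])
im,d=arm.get_image('wrist');np.savez('wrist3.npz',im=im,d=d)
save('wrist3.png',im)
im,d=arm.get_image('side');save('side3.png',cv2.resize(im[230:370,290:470],None,fx=4,fy=4,interpolation=cv2.INTER_CUBIC))
tx=R.from_rotvec(st['ee_rot']).as_matrix()[:2,0];print((np.degrees(np.arctan2(tx[1],tx[0]))+90)%180-90)
E
```

```text
clock: 5.62
position: [0.4401, -0.2791, 0.0683]
ee_rot: [0.516, 3.097, -0.001]
force: [0.4, 0.3, 0.2]
width: 0.5
[ 0.44010046 -0.27912522  0.06825485] [0.43041502 0.26857078 0.22346284]
-18.927743840281806
```

View pics/wrist3.png

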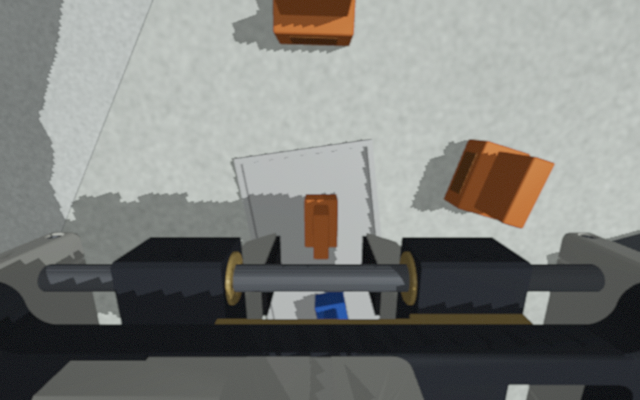

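View pics/side3.png

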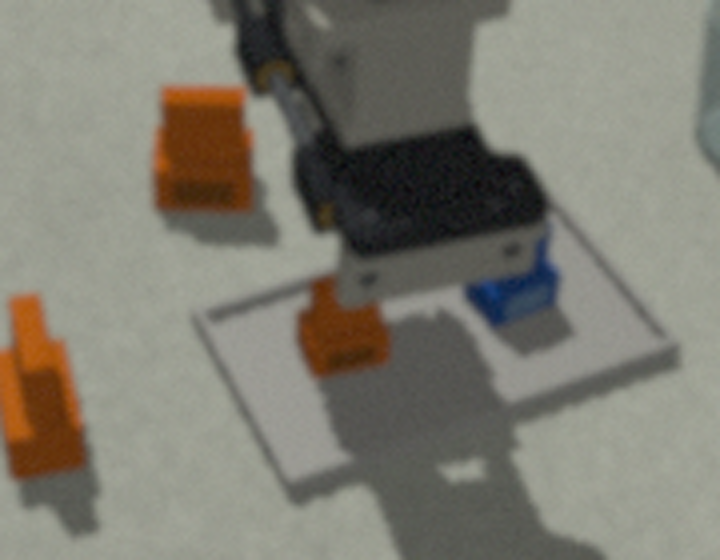

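The fin at (321,225) lies centred and parallel between the fingers, and the side view shows the fingers straddling it. I'll go down the last 40 mm and close.

```bash
python3 -m pendant '[[[0,0,0.02],[0,0,0],0.046],[[0,0,0.02],[0,0,0],0.046],[[0,0,0],[0,0,0],0.046]]' 20; python3 -m pendant '[[[0,0,0],[0,0,0],0],[[0,0,0],[0,0,0],0],[[0,0,0],[0,0,0],0],[[0,0,0],[0,0,0],0]]' 25;
```

```text
clock: 6.1
position: [0.4394, -0.2783, 0.0268]
ee_rot: [-0.516, -3.098, -0.001]
force: [0.0, -0.3, 1.1]
width: 0.501
clock: 6.6
position: [0.4396, -0.2785, 0.027]
ee_rot: [0.516, 3.099, -0.0]
force: [0.9, -0.4, -0.5]
width: 0.116
```

```bash
python3 -m pendant '[[[0,0,-0.02],[0,0,0],0],[[0,0,-0.04],[0,0,0],0],[[0,0,-0.05],[0,0,0],0],[[0,0,-0.05],[0,0,0],0],[[0,0,0],[0,0,0],0]]'; python3 - <<'E'
from h import *
z=np.load('top0.npz');im,d=z['im'],z['d'];c=cam('top')
save('topcrop.png',cv2.resize(im[95:205,240:380],None,fx=5,fy=5,interpolation=cv2.INTER_CUBIC))
hsv=cv2.cvtColor(im,cv2.COLOR_RGB2HSV)
m=np.zeros(im.shape[:2],bool);m[120:180,260:310]=1
m&=(hsv[...,0]<20)&(hsv[...,1]>110)
v,u=np.nonzero(m);P=np.array([ray_z(c,a,b,.05) for a,b in zip(u,v)])
print(len(u),cv2.minAreaRect((P[:,:2]*1000).astype(np.float32)),P.mean(0))
# deck plane points
v,u=np.mgrid[110:190,250:365];Q=deproj(c,u,v,d[110:190,250:365]);k=(Q[...,2]>.045)&(Q[...,2]<.056)
pts=(Q[k][:,:2]*1000).astype(np.float32);print('deck',np.median(Q[k][:,2]),cv2.minAreaRect(pts))
k=(Q[...,2]>.066);print('hi',[ (cv2.minAreaRect((Q[k][:,:2]*1000).astype(np.float32)))])
E
```

```text
clock: 7.22
position: [0.4411, -0.2799, 0.1901]
ee_rot: [0.515, 3.093, -0.002]
force: [0.8, 0.1, -1.4]
width: 0.109
77 ((621.6206665039062, 93.4143295288086), (33.59878158569336, 48.39564514160156), 89.68151092529297) [0.62089819 0.09436232 0.05      ]
deck 0.04996608367051297 ((620.1144409179688, 32.0687255859375), (240.37535095214844, 159.86605834960938), 88.4615707397461)
hi [((578.211181640625, 33.211021423339844), (198.55584716796875, 244.70379638671875), 88.31537628173828)]
```

View pics/topcrop.png

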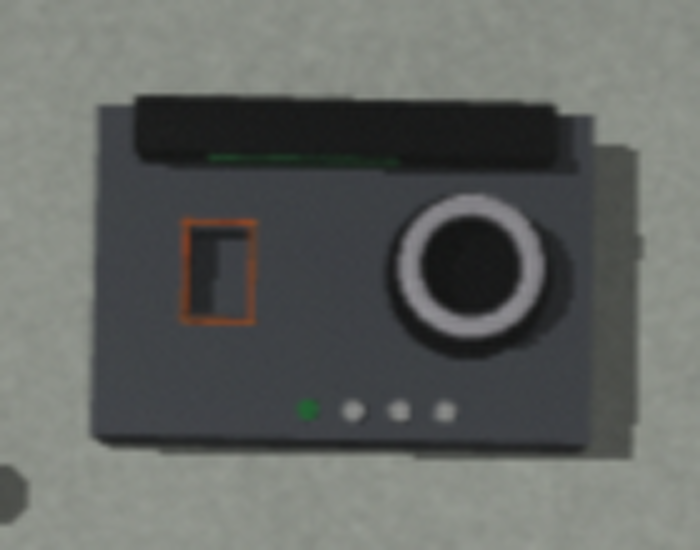

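The top crop shows the orange-edged recess at crop (219,272), full image (284,149). The ring is at crop (471,266), full image (334,148). Meter centre is about (0.620, 0.032) and its yaw about −1.5°, from a 240×160 deck rectangle at z = 0.050. I'm carrying the block over for a wrist view of the recess.

```bash
python3 -m pendant '[[[0,0,0],[0,0,-8.7],0],[[0,0,0],[0,0,-8.7],0],[[-0.0255,0.0473,0],[0,0,0],0],[[-0.0255,0.0473,0],[0,0,0],0],[[-0.0255,0.0473,0],[0,0,0],0],[[-0.0255,0.0473,0],[0,0,0],0],[[-0.0255,0.0473,0],[0,0,0],0],[[-0.0255,0.0473,0],[0,0,0],0],[[-0.0255,0.0473,0],[0,0,0],0],[[-0.0255,0.0473,0],[0,0,0],0]]';python3 -m pendant '[[[0,0,0],[0,0,0],0],[[0,0,0],[0,0,0],0]]'; cat > rec.py <<'E'
from h import *
import sys
tag=sys.argv[1]
st=arm.observe();print(st['joints'].round(2),st['position'])
im,d=arm.get_image('wrist');np.savez(tag+'.npz',im=im,d=d);save(tag+'.png',im)
c=cam('wrist',st)
Rm=R.from_rotvec(st['ee_rot']).as_matrix();print('Rz',Rm[:,2].round(4))
t=Rm[:2,0];print('toolx',(np.degrees(np.arctan2(t[1],t[0]))+90)%180-90)
p=proj(c,np.array([.6217,.0925,.05]));print('pred recess px',p)
hsv=cv2.cvtColor(im,cv2.COLOR_RGB2HSV)
m=(hsv[...,0]<20)&(hsv[...,1]>130)&(hsv[...,2]>60)
V,U=np.mgrid[:400,:640]
m&=(abs(U-p[0])<90)&(abs(V-p[1])<65)&(d>0)
v,u=np.nonzero(m);P=deproj(c,u,v,d[v,u]);k=(abs(P[:,2]-.05)<.008);P=P[k]
print(len(P),'z',np.median(P[:,2]))
Q=np.array([ray_z(c,a,b,.05) for a,b in zip(u[k],v[k])])
(x,y),(w,h),a=cv2.minAreaRect((Q[:,:2]*1000).astype(np.float32))
print('rect',x,y,w,h,a)
# held fin/block
E
python3 rec.py w4
```

```text
clock: 8.48
position: [0.6534, 0.096, 0.1853]
ee_rot: [-0.041, -3.139, 0.0]
force: [1.5, -0.8, -0.5]
width: 0.104
clock: 8.72
position: [0.6526, 0.0938, 0.1854]
ee_rot: [-0.041, -3.139, 0.002]
force: [-0.7, -1.4, -1.1]
width: 0.108
[-0.61  0.58  0.61  1.57 -0.35  1.11  1.63] [0.65257889 0.09378903 0.18539233]
Rz [-0.0021 -0.0011 -1.    ]
toolx -1.5114777939335227
pred recess px [318.05361478 164.06319018]
273 z 0.051792127580502334
rect 637.173828125 92.80328369140625 82.41572570800781 37.36071014404297 4.391720771789551
```

View pics/w4.png

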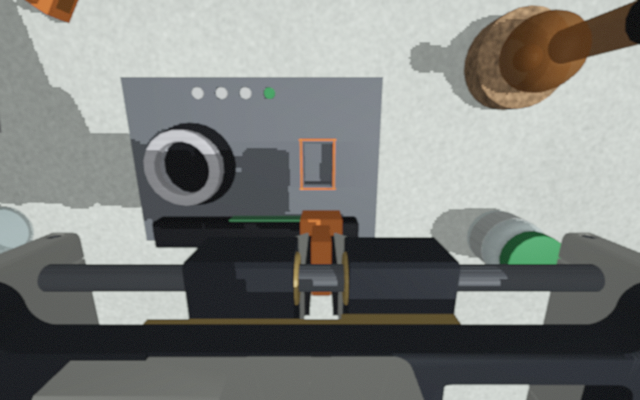

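```bash
cat > rec2.py <<'E'
from h import *
import sys
tag=sys.argv[1];pos=np.array(eval(sys.argv[2]))
z=np.load(tag+'.npz');im,d=z['im'],z['d']
st=arm.observe();c=cam('wrist',st)
hsv=cv2.cvtColor(im,cv2.COLOR_RGB2HSV)
m=(hsv[...,0]<20)&(hsv[...,1]>110)&(hsv[...,2]>60)&(d>0)
v,u=np.nonzero(m);P=deproj(c,u,v,d[v,u])
k=(abs(P[:,2]-.05)<.008)&(abs(P[:,0]-.6217)<.035)&(abs(P[:,1]-.0925)<.03)
Q=np.array([ray_z(c,a,b,.05) for a,b in zip(u[k],v[k])])
(x,y),(w,h),a=cv2.minAreaRect((Q[:,:2]*1000).astype(np.float32))
print('recess n',k.sum(),'z',np.median(P[k,2]),'rect',x,y,w,h,a,'u',u[k].min(),u[k].max(),'v',v[k].min(),v[k].max())
# held block in tool frame
Rm=R.from_rotvec(st['ee_rot']).as_matrix()
k=(abs(u-320)<40)&(v>200)&(v<300)
T=(P[k]-st['position'])@Rm
b=T[np.abs(T[:,2])<.05]
print('held n',len(b),'x',np.percentile(b[:,0],[0,2,50,98,100]).round(4),'z',np.percentile(b[:,2],[2,50,98]).round(4))
lo=b[(b[:,2]>0.002)];print('body y',np.percentile(lo[:,1],[1,50,99]).round(4),'x',np.percentile(lo[:,0],[1,50,99]).round(4))
for zz in np.arange(-.03,.03,.004):
    s=b[(b[:,2]>zz)&(b[:,2]<=zz+.004)]
    if len(s)>5: print(round(zz,3),len(s),'x',s[:,0].min().round(4),s[:,0].max().round(4),'y',s[:,1].min().round(4),s[:,1].max().round(4))
E
python3 rec2.py w4 0; python3 - <<'E'
from h import *
z=np.load('w4.npz');save('w4c.png',cv2.resize(z['im'][120:320,230:410],None,fx=3.3,fy=3,interpolation=cv2.INTER_CUBIC))
E
```

```text
recess n 382 z 0.05215374085290628 rect 622.307373046875 90.70338439941406 34.728145599365234 49.24091339111328 88.4144287109375 u 299 335 v 139 189
held n 1642 x [-0.0149 -0.0134  0.0139  0.0174  0.0177] z [-0.0252 -0.0025  0.0172]
body y [-0.0111  0.0003  0.0122] x [0.0085 0.017  0.0175]
-0.03 9 x 0.008 0.0094 y -0.0044 0.0056
-0.026 524 x -0.0149 0.0146 y -0.0046 0.0058
-0.022 68 x 0.0082 0.0145 y -0.0047 0.0059
-0.018 64 x 0.0083 0.0147 y -0.0049 0.006
-0.014 55 x 0.0083 0.0146 y -0.005 0.0061
-0.01 51 x 0.0086 0.0148 y -0.005 0.0063
-0.006 41 x 0.0083 0.0146 y -0.0041 0.0064
-0.002 258 x 0.0077 0.0175 y -0.0111 0.0123
0.002 314 x 0.0073 0.0176 y -0.0113 0.0124
0.006 82 x 0.0165 0.0177 y -0.0109 0.0124
0.01 75 x 0.0167 0.0175 y -0.0105 0.0122
0.014 65 x 0.0167 0.0176 y -0.0106 0.0118
0.018 24 x 0.0168 0.0172 y -0.0102 0.0107
```

View pics/w4c.png

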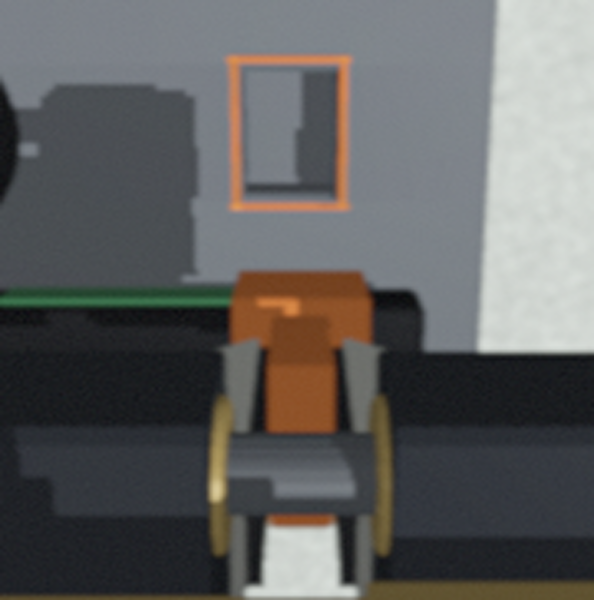

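```bash
python3 -m pendant '[[[-0.004,0,0.035],[0,0,0],0],[[-0.004,-0.002,0.035],[0,0,0],0],[[0,0,0],[0,0,0],0],[[0,0,0],[0,0,0],0]]'; sed -i 's/^p=proj.*/p=proj(c,np.array([.622,.091,.05]))/' rec.py; python3 rec.py w5|head -3; python3 rec2.py w5 0
```

```text
clock: 9.28
position: [0.6617, 0.0911, 0.1181]
ee_rot: [0.044, 3.14, -0.0]
force: [0.6, -0.7, 0.2]
width: 0.107
[-0.57  0.65  0.57  1.61 -0.4   1.    1.67] [0.66166423 0.09111699 0.11805135]
Rz [ 0.0011 -0.     -1.    ]
toolx -1.5995046076477593
recess n 648 z 0.05214878280655967 rect 622.7175903320312 91.89186096191406 35.89883041381836 50.06664276123047 88.43750762939453 u 295 343 v 130 196
held n 1665 x [-0.015  -0.0136  0.014   0.0174  0.0179] z [-0.0251 -0.0015  0.0187]
body y [-0.0111  0.0003  0.0122] x [0.0084 0.017  0.0176]
-0.03 8 x 0.0039 0.0089 y -0.0044 0.0056
-0.026 529 x -0.015 0.0145 y -0.0046 0.0058
-0.022 67 x 0.0084 0.0148 y -0.0047 0.0059
-0.018 57 x 0.008 0.0147 y -0.0048 0.0061
-0.014 57 x 0.0082 0.0148 y -0.005 0.0061
-0.01 49 x 0.0082 0.0148 y -0.0051 0.0062
-0.006 50 x 0.0083 0.0148 y -0.0041 0.007
-0.002 235 x 0.0081 0.0173 y -0.0111 0.0122
0.002 333 x 0.0075 0.0176 y -0.0112 0.0124
0.006 81 x 0.0167 0.0179 y -0.0108 0.0114
0.01 68 x 0.0168 0.0175 y -0.0104 0.0115
0.014 68 x 0.0167 0.0176 y -0.0107 0.0119
0.018 51 x 0.0168 0.0175 y -0.0109 0.0101
```

View pics/w5.png

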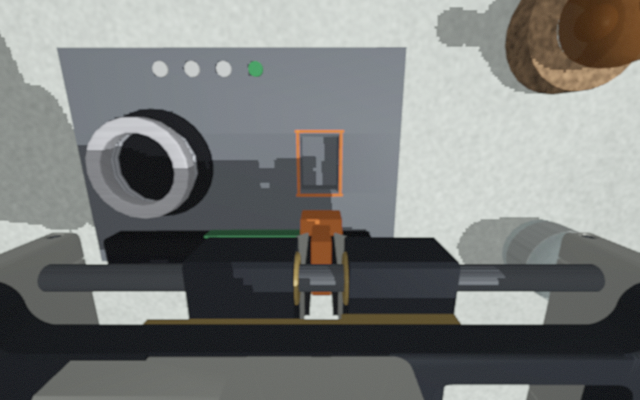

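```bash
python3 -m pendant '[[[0.02,-0.0005,0],[0,0,0],0],[[0.019,-0.0005,0.01],[0,0,0],0],[[0,0,0.02],[0,0,0],0],[[0,0,0],[0,0,0],0],[[0,0,0],[0,0,0],0]]' 30; python3 - <<'E'
from h import *
im,d=arm.get_image('side');save('s6.png',cv2.resize(im[130:250,280:430],None,fx=5,fy=4.8,interpolation=cv2.INTER_CUBIC))
im,d=arm.get_image('wrist');save('w6.png',im)
E
```

```text
clock: 9.95
position: [0.6233, 0.092, 0.0871]
ee_rot: [0.042, 3.14, -0.0]
force: [0.4, -0.1, -0.1]
width: 0.106
```

View pics/s6.png

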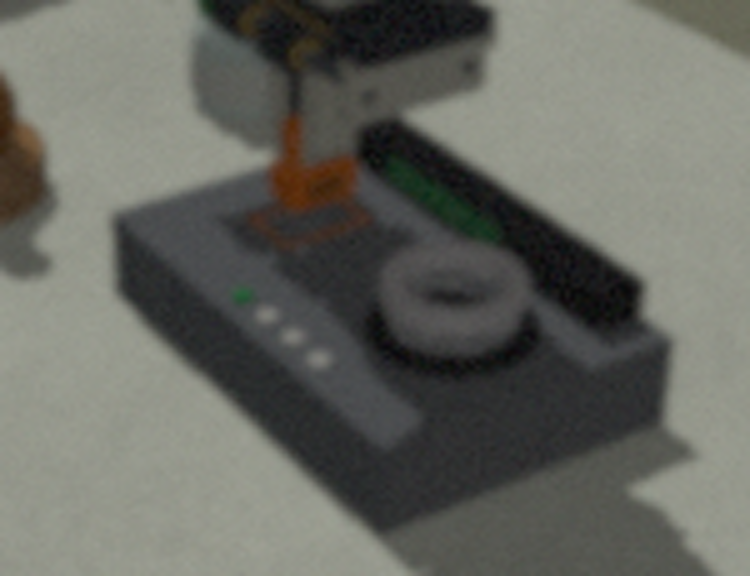

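View pics/w6.png

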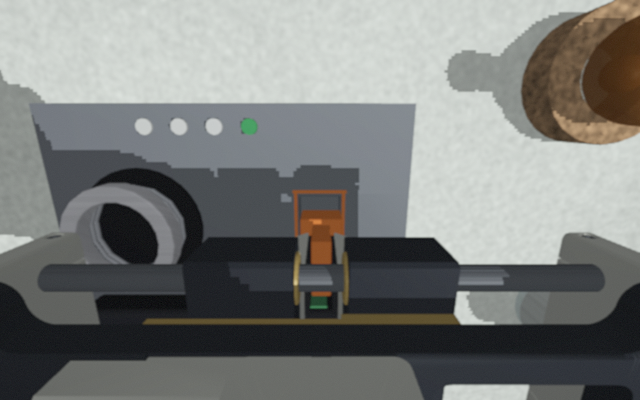

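The wrist view shows the recess outline at cols 294–347 centred under the block at col 321, and the side crop shows the block just above the mouth. Going down.

```bash
python3 -m pendant '[[[0.0005,-0.0007,0.01],[0,0,0],0],[[0,0,0.01],[0,0,0],0],[[0,0,0.004],[0,0,0],0],[[0,0,0],[0,0,0],0]]'
```

```text
clock: 10.55
position: [0.6215, 0.0914, 0.0622]
ee_rot: [-0.042, -3.14, 0.0]
force: [-0.2, 0.6, -1.0]
width: 0.11
```

```bash
python3 -m pendant '[[[0,0,0.004],[0,0,0],0],[[0,0,0.004],[0,0,0],0],[[0,0,0.001],[0,0,0],0],[[0,0,0],[0,0,0],0]]'
```

```text
clock: 11.05
position: [0.6218, 0.0915, 0.0537]
ee_rot: [-0.041, -3.141, -0.0]
force: [-0.6, -1.3, -0.2]
width: 0.107
```

```bash
python3 -m pendant '[[[0,0,0.002],[0,0,0],0],[[0,0,0.002],[0,0,0],0],[[0,0,0],[0,0,0],0]]'
```

```text
clock: 11.42
position: [0.6222, 0.0915, 0.0527]
ee_rot: [0.042, 3.14, 0.003]
force: [-10.7, 0.2, 30.3]
width: 0.109
```

Contact built to 30 N at TCP z 0.0527, against an expected flush height of about 0.053. I'll relax the push, release and lift, then inspect.

```bash
python3 -m pendant '[[[0,0,-0.0025],[0,0,0],0],[[0,0,0],[0,0,0],0.04],[[0,0,0],[0,0,0],0.04],[[0,0,0],[0,0,0],0.04],[[0,0,-0.02],[0,0,0],0.04],[[-0.01,0,-0.04],[0,0,0],0.04],[[-0.02,0,-0.04],[0,0,0],0.04],[[0,0,0],[0,0,0],0.04],[[0,0,0],[0,0,0],0.04]]'; cat > chk.py <<'E'
from h import *
import sys
tag=sys.argv[1]
st=arm.observe();im,d=arm.get_image('wrist');save(tag+'.png',im);c=cam('wrist',st)
V,U=np.mgrid[:400,:640];Q=deproj(c,U,V,d)
near=(abs(Q[...,0]-.622)<.10)&(abs(Q[...,1]-.032)<.11)&(V<232)&(d>0)
deck=near&(abs(Q[...,2]-.051)<.004)
print('deck z',np.median(Q[deck][:,2]))
hsv=cv2.cvtColor(im,cv2.COLOR_RGB2HSV)
m=near&(hsv[...,0]<20)&(hsv[...,1]>110)&(abs(Q[...,0]-.622)<.04)&(abs(Q[...,1]-.0915)<.03)
P=Q[m];print('hist',np.histogram(P[:,2],bins=np.arange(.04,.09,.002)))
t=P[P[:,2]>P[:,2].max()-.005];print('fin top z',np.median(t[:,2]),'c',t.mean(0),cv2.minAreaRect((t[:,:2]*1000).astype(np.float32)))
# fit deck plane and residual near the block shoulders
A=Q[deck];co=np.linalg.lstsq(np.c_[A[:,:2],np.ones(len(A))],A[:,2],rcond=None)[0]
res=P[:,2]-(P[:,:2]@co[:2]+co[2])
for lo in np.arange(-.004,.03,.002):
    n=((res>lo)&(res<=lo+.002)).sum()
    if n>3: print(round(lo,3),n)
x,y=proj(c,np.array([.622,.0915,.05]));x,y=int(x),int(y)
cr=im[max(0,y-80):y+60,max(0,x-90):x+90];save(tag+'c.png',cv2.resize(cr,None,fx=4,fy=4,interpolation=cv2.INTER_CUBIC))
E
python3 chk.py w7
```

```text
clock: 12.55
position: [0.6515, 0.0907, 0.1527]
ee_rot: [0.042, 3.141, 0.0]
force: [0.5, -0.4, -0.5]
width: 0.435
deck z 0.051005554562298105
hist (array([  9,  20,  12,   2, 106, 850, 184,   1,   9,   1,   0,   2,   9,
         1,   0,   3,   9,  50, 386,  23,   0,   0,   0,   0]), array([0.04 , 0.042, 0.044, 0.046, 0.048, 0.05 , 0.052, 0.054, 0.056,
       0.058, 0.06 , 0.062, 0.064, 0.066, 0.068, 0.07 , 0.072, 0.074,
       0.076, 0.078, 0.08 , 0.082, 0.084, 0.086, 0.088]))
fin top z 0.07682251297719284 c [0.62226073 0.09227995 0.07682638] ((622.8515625, 92.42454528808594), (9.556872367858887, 29.078758239746094), 88.12635040283203)
-0.004 14
-0.002 488
0.0 627
0.002 13
0.004 4
0.006 7
0.014 8
0.02 7
0.022 5
0.024 280
0.026 178
```

View pics/w7.png

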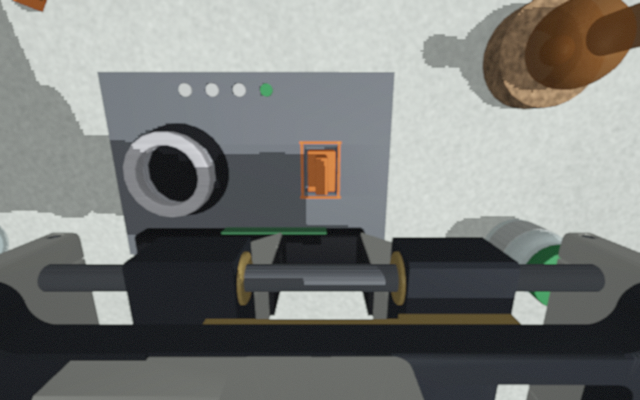

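View pics/w7c.png

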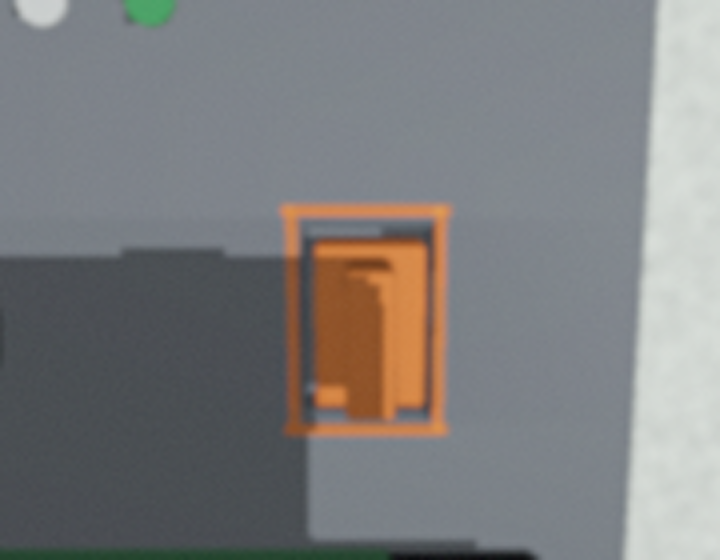

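The block sits in the recess with its shoulders level with the deck. The fin top is 25.8 mm above deck (26 expected), at (321,172) in the picture. Next is the flask: raise first, then view it.

```bash
python3 -m pendant '[[[0.01,0.01,-0.055],[0,0,0],0.06],[[0.01,0.02,-0.055],[0,0,0],0.06],[[0.025,0.05,-0.02],[0,0,0],0.06],[[0.025,0.055,0],[0,0,0],0.06],[[0.025,0.053,0],[0,0,0],0.06],[[0,0,0],[0,0,0],0.06],[[0,0,0],[0,0,0],0.06]]'; cat > fl.py <<'E'
from h import *
import sys
from scipy.optimize import least_squares
tag=sys.argv[1]
st=arm.observe();print(st['position']);im,d=arm.get_image('wrist');save(tag+'.png',im);c=cam('wrist',st)
np.savez(tag+'.npz',im=im,d=d)
for l in ['flask_bulb','cork_ring']:
    for r in arm.masks_of('wrist',l)[:2]:
        m=r['pixels']&(d>0);v,u=np.nonzero(m);P=deproj(c,u,v,d[v,u]);print(l,np.round(r['rect']),round(r['conf'],2),len(P),'zmax',np.percentile(P[:,2],[50,99]).round(4))
        if l=='flask_bulb':
            g=(P[:,2]>.02)
            P=P[g]
            for lo in np.arange(.03,.20,.01):
                s=P[(P[:,2]>lo)&(P[:,2]<=lo+.01)]
                if len(s)<40: continue
                f=least_squares(lambda q:np.hypot(s[:,0]-q[0],s[:,1]-q[1])-q[2],[s[:,0].mean()+.01,s[:,1].mean(),.013],loss='soft_l1',f_scale=.001).x
                print('  z',round(lo,3),len(s),f.round(4))
            s=P[(P[:,2]>.04)&(P[:,2]<.08)]
            if len(s)>50:
                f=least_squares(lambda q:np.linalg.norm(s-q[:3],axis=1)-.033,[.52,.28,.053],loss='soft_l1',f_scale=.001).x;print('  sphere',f.round(4))
                f=least_squares(lambda q:np.linalg.norm(s-q[:3],axis=1)-q[3],[.52,.28,.053,.033],loss='soft_l1',f_scale=.001).x;print('  sphere',f.round(4))
E
python3 fl.py w8
```

```text
clock: 13.48
position: [0.5612, 0.2806, 0.2815]
ee_rot: [-0.041, -3.14, 0.002]
force: [0.7, -0.4, -0.2]
width: 0.652
[0.56122752 0.28059855 0.28148631]
flask_bulb [329. 153.  54.  53.] 0.62 2048 zmax [0.0794 0.1556]
  z 0.06 345 [0.5282 0.2929 0.0299]
  z 0.07 693 [0.5294 0.2933 0.0246]
  z 0.08 240 [0.5303 0.2936 0.0176]
  z 0.15 693 [0.5279 0.2931 0.0099]
  sphere [0.5284 0.2931 0.0528]
  sphere [0.5284 0.2931 0.0533 0.0327]
cork_ring [328. 151.  68.  66.] 0.79 1465 zmax [0.0309 0.0331]
```

View pics/w8.png

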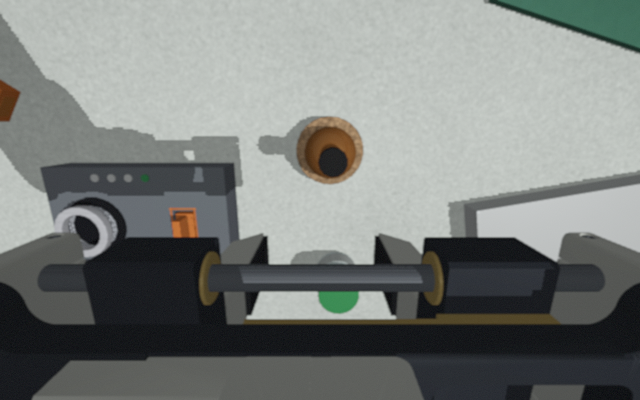

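```bash
python3 -m pendant '[[[0.017,0.006,0.02],[0,0,0],0.06],[[0.016,0.0057,0.045],[0,0,0],0.06],[[0,0,0.04],[0,0,0],0.06],[[0,0,0],[0,0,0],0.06],[[0,0,0],[0,0,0],0.06]]' 30;python3 fl.py w9; python3 - <<'E'
from h import *
im,d=arm.get_image('side');save('s9.png',cv2.resize(im[60:220,200:350],None,fx=4,fy=3.7,interpolation=cv2.INTER_CUBIC))
E
```

```text
clock: 14.25
position: [0.5305, 0.293, 0.1788]
ee_rot: [0.044, 3.14, 0.001]
force: [-0.3, -0.7, -0.2]
width: 0.652
[0.5305242  0.29298742 0.17877152]
flask_bulb [322. 205.  68.  87.] 0.84 4325 zmax [0.082  0.1554]
  z 0.05 104 [0.528  0.2932 0.0321]
  z 0.06 564 [0.5279 0.2932 0.0298]
  z 0.07 1198 [0.5281 0.2932 0.0239]
  z 0.08 533 [0.5292 0.2932 0.0166]
  z 0.09 71 [0.5282 0.2932 0.013 ]
  z 0.1 77 [0.5283 0.2933 0.013 ]
  z 0.11 94 [0.5282 0.2933 0.0129]
  z 0.12 106 [0.5281 0.2933 0.0129]
  z 0.13 100 [0.5279 0.2933 0.0128]
  z 0.14 86 [0.5282 0.2933 0.0142]
  z 0.15 1380 [0.5267 0.2932 0.0098]
  sphere [0.5284 0.2932 0.0529]
  sphere [0.5282 0.2932 0.0533 0.0327]
cork_ring [317. 184.  85.  78.] 0.57 2192 zmax [0.0309 0.0327]
```

View pics/w9.png

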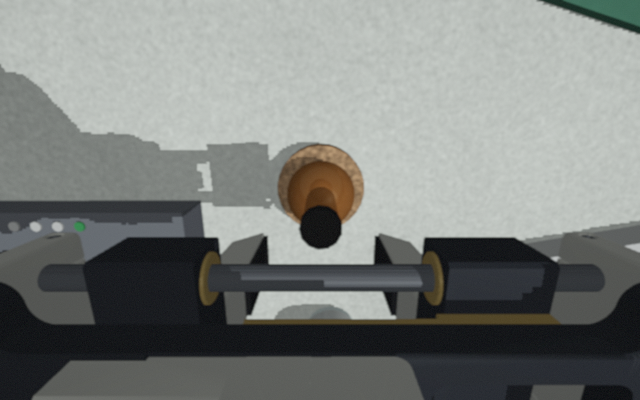

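View pics/s9.png

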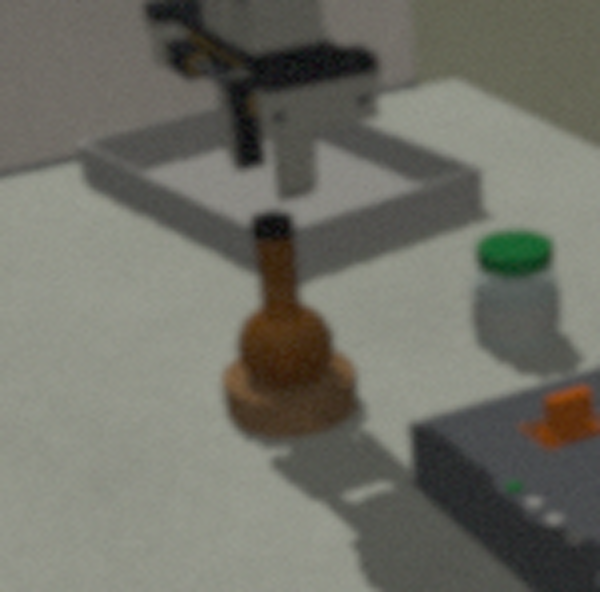

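The stopper is at (321,226), centred between the fingers. The neck axis is at (0.528, 0.293), vertical, with bulb centre z = 0.053. Going down to the grip height.

```bash
python3 -m pendant '[[[0.002,0,0.028],[0,0,0],0.06],[[0,0,0.028],[0,0,0],0.06],[[0,0,0.027],[0,0,0],0.06],[[0,0,0],[0,0,0],0.06]]' 35; python3 -m pendant '[[[0,0,0],[0,0,0],0.01],[[0,0,0],[0,0,0],0.01],[[0,0,0],[0,0,0],0.01],[[0,0,0],[0,0,0],0.01],[[0,0,0],[0,0,0],0.01]]'
```

```text
clock: 14.95
position: [0.5263, 0.2934, 0.0934]
ee_rot: [-0.041, -3.139, 0.002]
force: [0.3, 0.5, 0.3]
width: 0.655
clock: 15.58
position: [0.5274, 0.2936, 0.0946]
ee_rot: [0.042, 3.141, 0.0]
force: [0.1, -1.0, 4.3]
width: 0.277
```

```bash
python3 -m pendant '[[[0,0,-0.02],[0,0,0],0.01],[[0,0,-0.04],[0,0,0],0.01],[[0,0,-0.05],[0,0,0],0.01],[[0,0,-0.04],[0,0,0],0.01],[[0,0,0],[0,0,0],0.01]]'; python3 - <<'E'
from h import *
from scipy.optimize import least_squares
def ring(c,d,name):
    V,U=np.mgrid[:400,:640];Q=deproj(c,U,V,d);m=(d>0)&(V<232 if name!='top' else True)
    m&=np.hypot(Q[...,0]-.619,Q[...,1]+.028)<.045
    for lo,hi in [(.077,.086)]:
        s=Q[m&(Q[...,2]>lo)&(Q[...,2]<hi)]
        if len(s)<20: print(name,len(s));continue
        r=np.hypot(s[:,0]-.619,s[:,1]+.028)
        f=least_squares(lambda q:np.maximum(np.abs(np.hypot(s[:,0]-q[0],s[:,1]-q[1])-.029)-.005,0),[.619,-.028]).x
        e=cv2.minEnclosingCircle((s[:,:2]*1000).astype(np.float32))
        print(name,len(s),'z',np.median(s[:,2]).round(4),f.round(4),'mean',s.mean(0).round(4),e)
for t,p,r in [('w4',[.65257889,.09378903,.18539233],[-.041,-3.139,.002]),('w5',[.66166423,.09111699,.11805135],[.044,3.14,0])]:
    ring(cam('wrist',dict(position=p,ee_rot=r)),np.load(t+'.npz')['d'],t)
im,d=arm.get_image('top');ring(cam('top'),d,'top');save('top10.png',im)
im,d=arm.get_image('side');ring(cam('side'),d,'side');save('s10.png',im)
st=arm.observe();im,d=arm.get_image('wrist');save('w10.png',im);ring(cam('wrist',st),d,'wrist10');print(st['position'])
E
```

```text
clock: 16.2
position: [0.5286, 0.2944, 0.2472]
ee_rot: [0.041, 3.137, 0.005]
force: [-0.1, -0.7, -3.2]
width: 0.279
w4 2403 z 0.0807 [ 0.6185 -0.028 ] mean [ 0.6174 -0.0281  0.0806] ((618.6322021484375, -28.269025802612305), 33.99134826660156)
w5 4436 z 0.0807 [ 0.6184 -0.0279] mean [ 0.6169 -0.0279  0.0805] ((618.4005737304688, -28.328264236450195), 34.217254638671875)
top 315 z 0.0797 [ 0.6184 -0.0279] mean [ 0.6181 -0.0279  0.0797] ((618.5441284179688, -27.93083953857422), 33.88222122192383)
side 268 z 0.0811 [ 0.6188 -0.0314] mean [ 0.6173 -0.0331  0.0809] ((618.1724243164062, -31.86948013305664), 34.943660736083984)
wrist10 0
[0.52661477 0.29389446 0.24366196]
```

View pics/s10.png

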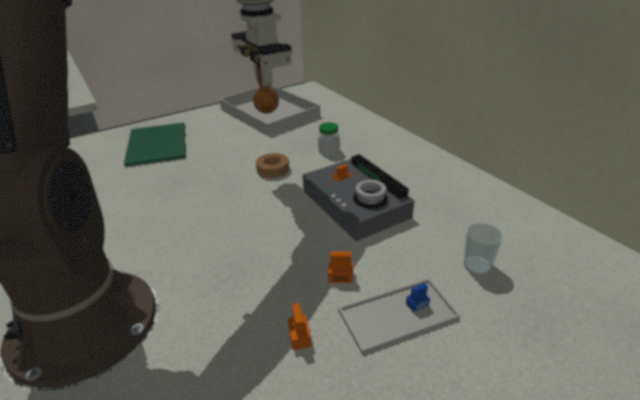

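View pics/w10.png

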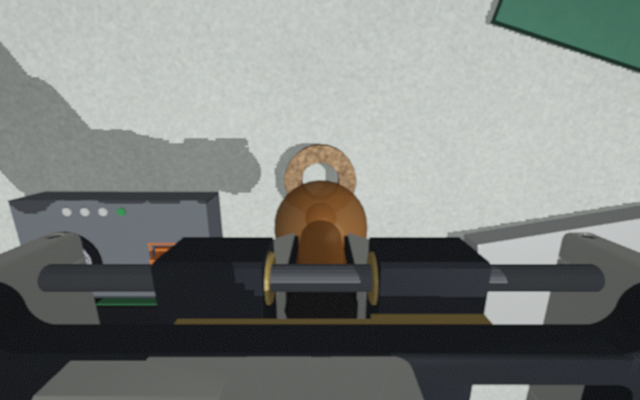

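```bash
python3 -m pendant '[[[-0.005,-0.02,0],[0,0,0],0.01],[[-0.013,-0.04,0],[0,0,0],0.01],[[-0.015,-0.045,0],[0,0,0],0.01],[[-0.016,-0.05,0],[0,0,0],0.01],[[-0.016,-0.05,0],[0,0,0],0.01],[[-0.014,-0.0445,0],[0,0,0],0.01],[[-0.013,-0.04,0],[0,0,0],0.01],[[-0.008,-0.03,0],[0,0,0],0.01],[[0,0,0],[0,0,0],0.01],[[0,0,0],[0,0,0],0.01]]'; cat > held.py <<'E'
from h import *
import sys
from scipy.optimize import least_squares
tag=sys.argv[1]
st=arm.observe();print(st['position'],st['force'].round(1),'w',st['width'].round(3))
im,d=arm.get_image('wrist');save(tag+'.png',im);c=cam('wrist',st)
Rm=R.from_rotvec(st['ee_rot']).as_matrix();print('tool z',Rm[:,2].round(4))
hsv=cv2.cvtColor(im,cv2.COLOR_RGB2HSV)
V,U=np.mgrid[:400,:640]
m=(d>0)&(V<236)&(V>140)&(abs(U-320)<60)&(hsv[...,0]<20)&(hsv[...,1]>110)
P=deproj(c,U[m],V[m],d[m])
s=P[np.linalg.norm((P-st['position'])@Rm-[0,0,.041],axis=1)<.045]
f=least_squares(lambda q:np.linalg.norm(s-q[:3],axis=1)-.033,st['position']+[0,0,-.041],loss='soft_l1',f_scale=.001)
k=abs(f.fun)<.002
print('bulb world',f.x.round(4),'tool',((f.x-st['position'])@Rm).round(4),len(s),k.sum())
im,d=arm.get_image('side');save(tag+'s.png',cv2.resize(im[100:260,270:450],None,fx=4,fy=3.7,interpolation=cv2.INTER_CUBIC))
E
python3 held.py w11
```

```text
clock: 17.6
position: [0.6179, -0.0286, 0.2434]
ee_rot: [-0.043, -3.14, -0.0]
force: [0.6, 1.2, -2.2]
width: 0.277Traceback (most recent call last):
  File "held.py", line 5, in <module>
    st=arm.observe();print(st['position'],st['force'].round(1),'w',st['width'].round(3))
                                                                   ^^^^^^^^^^^^^^^^^
AttributeError: 'float' object has no attribute 'round'
```

```bash
sed -i "s/st\['width'\].round(3)/st['width']/" held.py; python3 held.py w11
```

```text
[ 0.6179277  -0.02863218  0.24336125] [ 0.6  1.2 -2.2] w 0.27749745168177276
tool z [-1.6e-03  2.0e-04 -1.0e+00]
bulb world [ 0.6193 -0.0284  0.2022] tool [-0.0014  0.0002  0.0411] 3963 3739
```

View pics/w11.png

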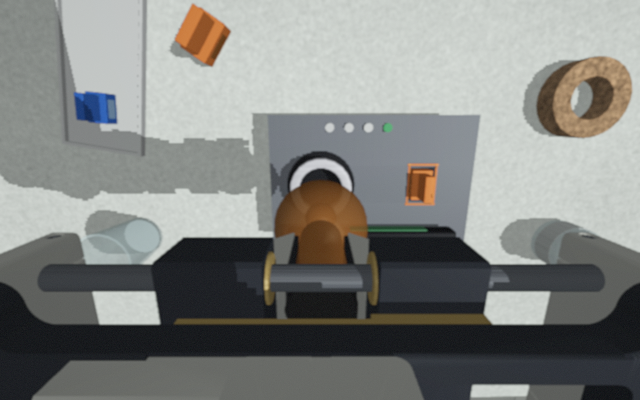

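View pics/w11s.png

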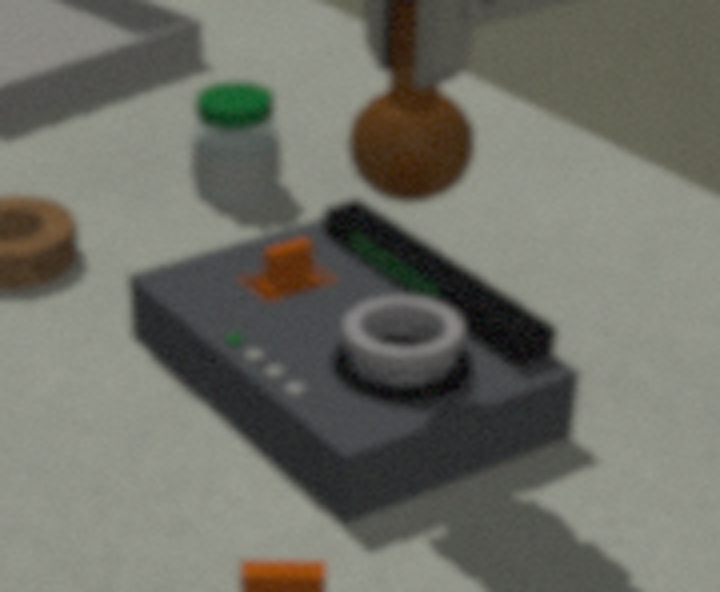

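The bulb is 1 mm from the ring axis in x. I'll correct that and go down to just above contact, which I expect at TCP z ≈ 0.144.

```bash
python3 -m pendant '[[[0.0009,0.0003,0.015],[0,0,0],0.01],[[0,0,0.025],[0,0,0],0.01],[[0,0,0.025],[0,0,0],0.01],[[0,0,0.015],[0,0,0],0.01],[[0,0,0],[0,0,0],0.01],[[0,0,0],[0,0,0],0.01]]' 40; python3 held.py w12
```

```text
clock: 18.45
position: [0.6182, -0.028, 0.1649]
ee_rot: [0.041, 3.14, -0.0]
force: [-0.5, -0.3, -1.2]
width: 0.276
[ 0.61822597 -0.02799743  0.16489199] [-0.5 -0.3 -1.2] w 0.2762003873952806
tool z [ 1.1e-03 -1.0e-04 -1.0e+00]
bulb world [ 0.6197 -0.0278  0.1238] tool [-0.0014  0.0002  0.0411] 3921 3699
```

View pics/w12s.png

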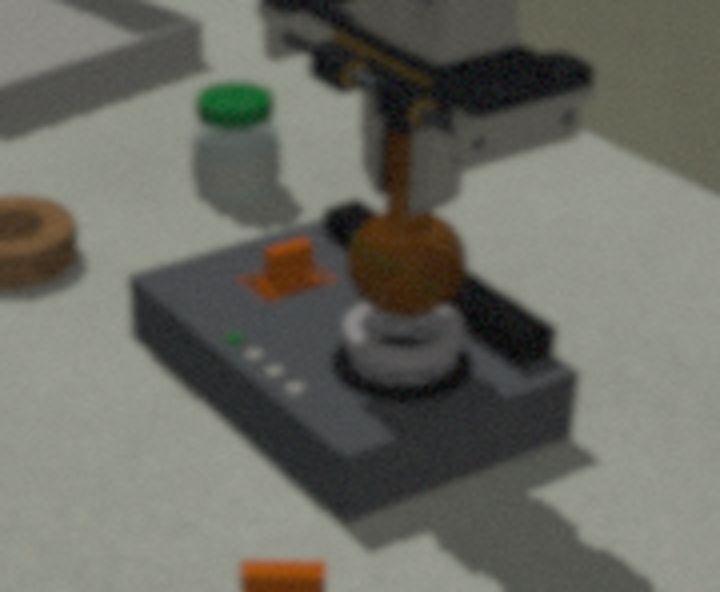

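```bash
python3 -m pendant '[[[0.0012,0,0.010],[0,0,0],0.01],[[0,0,0.008],[0,0,0],0.01],[[0,0,0],[0,0,0],0.01]]'; for i in 1; do python3 -m pendant '[[[0,0,0.005],[0,0,0],0.01],[[0,0,0],[0,0,0],0.01]]'; done;  python3 -m pendant '[[[0,0,0.004],[0,0,0],0.01],[[0,0,0],[0,0,0],0.01]]'
```

```text
clock: 18.92
position: [0.6165, -0.0279, 0.1457]
ee_rot: [-0.042, -3.141, 0.0]
force: [0.5, -0.5, 0.5]
width: 0.277
clock: 19.18
position: [0.617, -0.0282, 0.1414]
ee_rot: [0.042, 3.14, -0.0]
force: [1.3, 0.7, 2.3]
width: 0.269
clock: 19.42
position: [0.617, -0.0281, 0.1374]
ee_rot: [0.042, 3.14, -0.0]
force: [0.6, -1.5, 4.9]
width: 0.276
```

```bash
python3 -m pendant '[[[0,0,0.003],[0,0,0],0.01],[[0,0,0.002],[0,0,0],0.01],[[0,0,0],[0,0,0],0.01]]'; python3 -m pendant '[[[0,0,0.003],[0,0,0],0.01],[[0,0,0],[0,0,0],0.01]]'; python3 -m pendant '[[[0,0,0.001],[0,0,0],0.01],[[0,0,0],[0,0,0],0.01]]'
```

```text
clock: 19.8
position: [0.6171, -0.0281, 0.1327]
ee_rot: [0.042, 3.14, -0.0]
force: [1.8, -1.1, 6.9]
width: 0.277
clock: 20.05
position: [0.6172, -0.0282, 0.1299]
ee_rot: [0.042, 3.14, -0.0]
force: [1.0, -1.4, 7.8]
width: 0.275
clock: 20.3
position: [0.6174, -0.0283, 0.1294]
ee_rot: [0.042, 3.139, -0.0]
force: [0.3, -0.9, 10.5]
width: 0.278
```

```bash
python3 -m pendant '[[[0,0,0.001],[0,0,0],0.01],[[0,0,0],[0,0,0],0.01]]'; python3 -m pendant '[[[0,0,0.0007],[0,0,0],0.01],[[0,0,0],[0,0,0],0.01]]'; cat > ringz.py <<'E'
from h import *
import sys
im,d=arm.get_image('side');c=cam('side')
V,U=np.mgrid[:400,:640];Q=deproj(c,U,V,d)
hsv=cv2.cvtColor(im,cv2.COLOR_RGB2HSV)
m=(d>0)&(np.hypot(Q[...,0]-.6184,Q[...,1]+.030)<.037)&(hsv[...,1]<60)&(Q[...,2]>.04)&(Q[...,2]<.1)
print('ring pts z pct',np.percentile(Q[m][:,2],[50,90,97,99]).round(4),m.sum())
im0=np.load('side0.npz');Q0=deproj(c,U,V,im0['d']);h0=cv2.cvtColor(im0['im'],cv2.COLOR_RGB2HSV)
m0=(im0['d']>0)&(np.hypot(Q0[...,0]-.6184,Q0[...,1]+.030)<.037)&(h0[...,1]<60)&(Q0[...,2]>.04)&(Q0[...,2]<.1)
print('before       ',np.percentile(Q0[m0][:,2],[50,90,97,99]).round(4),m0.sum())
for T,I,q in (('before',im0['im'],Q0),('now',im,Q)): 
    # along column 371: z profile
    u=366;k=np.arange(170,225);print(T,[(int(v),round(float(q[v,u,2])*1000)) for v in k[::2]])
E
python3 ringz.py; python3 held.py w13
```

```text
clock: 20.55
position: [0.6176, -0.0284, 0.1291]
ee_rot: [0.042, 3.139, 0.0]
force: [-1.7, -1.3, 17.1]
width: 0.276
clock: 20.8
position: [0.6178, -0.0286, 0.1289]
ee_rot: [0.042, 3.138, 0.0]
force: [-2.6, -1.2, 21.2]
width: 0.276
ring pts z pct [0.0629 0.0688 0.0718 0.0751] 306
before        [0.0729 0.0818 0.0827 0.0831] 686
before [(170, 65), (172, 60), (174, 52), (176, 52), (178, 53), (180, 81), (182, 81), (184, 76), (186, 52), (188, 62), (190, 57), (192, 56), (194, 81), (196, 79), (198, 73), (200, 63), (202, 58), (204, 55), (206, 55), (208, 51), (210, 54), (212, 53), (214, 52), (216, 51), (218, 51), (220, 49), (222, 43), (224, 40)]
now [(170, 129), (172, 124), (174, 119), (176, 117), (178, 114), (180, 111), (182, 109), (184, 106), (186, 619), (188, 97), (190, 94), (192, 86), (194, 80), (196, 75), (198, 67), (200, 66), (202, 63), (204, 56), (206, 56), (208, 52), (210, 51), (212, 53), (214, 53), (216, 52), (218, 52), (220, 48), (222, 45), (224, 39)]
[ 0.61783726 -0.02854568  0.1288836 ] [-1.8 -1.5 20.6] w 0.28397407970509847
tool z [ 3.4e-03  3.0e-04 -1.0e+00]
bulb world [ 0.619  -0.0282  0.0879] tool [-0.001   0.0004  0.041 ] 3991 3769
```

View pics/w13s.png

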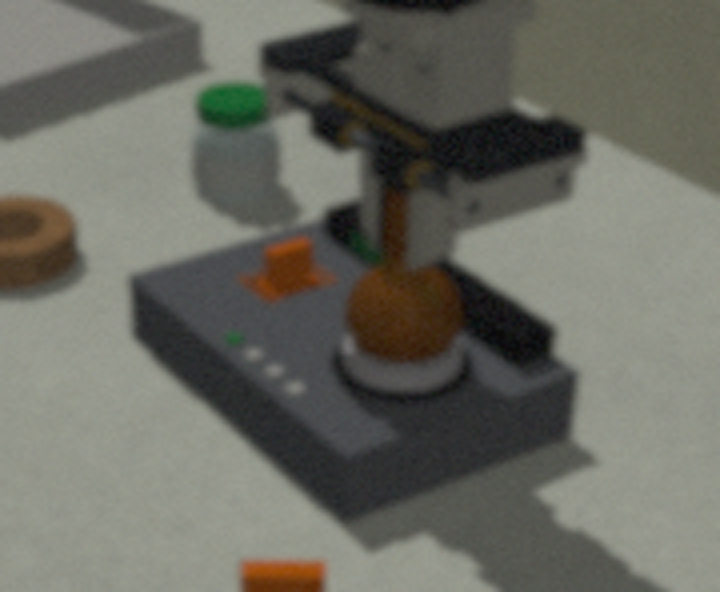

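View pics/w13.png

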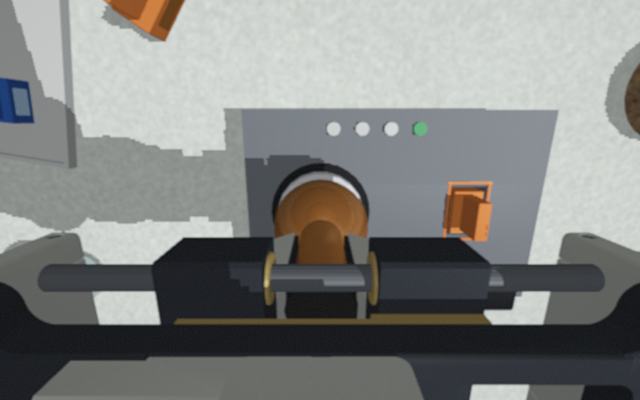

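The ring is down at the stop: bulb centre z is 0.0879 (0.0876 expected) and the force rises steeply past the 10 N spring value. I'll check that it holds for a second, then hand in.

```bash
python3 -m pendant '[[[0,0,0],[0,0,0],0.01],[[0,0,0],[0,0,0],0.01],[[0,0,0],[0,0,0],0.01],[[0,0,0],[0,0,0],0.01],[[0,0,0],[0,0,0],0.01],[[0,0,0],[0,0,0],0.01],[[0,0,0],[0,0,0],0.01],[[0,0,0],[0,0,0],0.01]]'; python3 -c "
from h import *
im,d=arm.get_image('top');save('top14.png',im)
print(arm.sign_off())"
```

```text
clock: 21.95
position: [0.6178, -0.0285, 0.1289]
ee_rot: [0.042, 3.138, 0.001]
force: [-1.9, -2.1, 21.6]
width: 0.28
the job is handed in; nothing more can be done
None
```

View pics/top14.png

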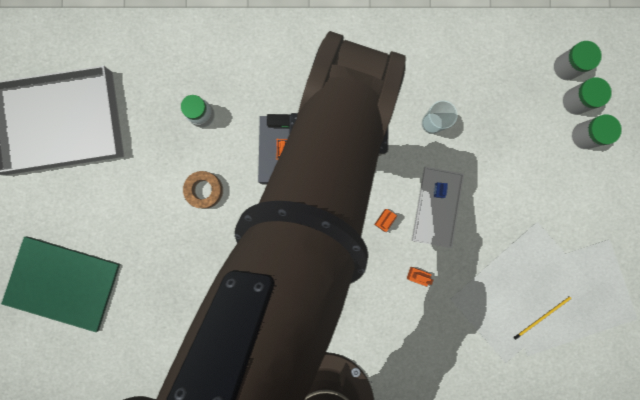

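I handed the job in at about 22 s, with the orange filter fitted flush and released, and the flask upright in the sprung ring, held pressed to the bottom of its travel. No verdict is reported, so this rests on my own checks.

- **Filter block:** I took the small orange block from the tray (fin 10×30 mm; the two look-alikes have 14×40 mm fins). It was pushed home with 30 N and let go. Afterwards the fin top stood 25.8 mm above the deck (26 expected) and the shoulders were level with the deck to about 1–2 mm.
- **Flask:** The bulb centre is at z = 0.0879 m (0.0876 expected at the stop) and within about 1 mm of the ring axis. The push held at about 21 N over the last second. Past the spring's 10 N it rose steeply with hardly any further travel.
- **Bystanders:** The final top picture shows the blue filter, beaker, jar and both look-alikes where they started.
- **What disagreed:** The side camera put the ring about 3 mm off in y from the top and wrist views, which agreed with each other, so I used those. Wrist-camera heights read 1–2 mm high, and I worked relative to the deck. My side-view check of how far the ring went down was too noisy to use, because the flask hides most of the ring.

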